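# Slide a brass spacer along the rail into the reading corner

### The job

Get the brass spacer read at the code-reading station: with the fingertips push it flat against the long dark rail well before the blue guide, slide it along the rail, keeping it against the rail all the way, until it sits snugly in the corner pocket between rail, blue guide and end stop, then press the green read button fully down and let it go. Only push and slide the spacer flat on the plate: never take it between the fingers or lift it, do not press the button before the spacer is in the corner, and leave everything else on the bench where it is.

Things in the scene. Friction and masses are not known exactly. Their poses are not given: they have to be found in the camera images.
- spacer: the part to be read: a brass plate 40 x 60 x 12 mm, 0.17 to 0.34 kg, loose, lying flat on the station's plate, with a small black and white code square in the middle of its top and a dark hole mark near each end. Origin at the centre of its underside; x across its 40 mm width, y along its 60 mm length, z up. Either end may lead.
- station: the reading station, fixed on the bench: an aluminium plate 270 x 400 mm, 12 mm thick, from x = -105 to +165 and y = -200 to +200 mm in its own frame, whose origin lies on the bench under it. The plate's near right part (x below +60, y below 0) is bare but for the brass spacer, which starts there, off the rail, at least 120 mm short of the corner seat.
- rail_face (a point): point at the foot of the rail's working face, (60, 0, 12) mm in the station's frame, axes as the station's. The dark steel rail runs along y from -198 to +162 mm, 14 mm wide (x = 60 to 74), 10 mm high over the plate; its working face looks to -x.
- stop_face (a point): point at the foot of the end stop's working face, (40, 150, 12) mm in the station's frame, axes as the station's. The dark end stop spans x from -1 to +74 mm, is 14 mm thick and 10 mm high over the plate; its working face looks to -y.
- guide_end (a point): foot of the blue guide's inner face at its mouth end, (17.5, 110, 12) mm in the station's frame. The guide, 12 mm wide and 6 mm high over the plate, runs from here parallel to the rail to the stop, 42.5 mm from the rail: the spacer, lengthwise, passes with 2.5 mm to spare. Its flared mouth opens from here away from the rail, back to about (-9, 87).
- reader_post (a point): foot of the post that carries the grey code reader, behind the rail, (147, 180, 12) mm in the station's frame. Post and reader fill about x = 75 to 170, y = 125 to 215 mm of that frame, up to 140 mm above the bench.
- corner_seat (a point): the point on the plate's top, (40, 120, 12) mm in the station's frame, where the spacer's origin comes to lie when it touches both rail and end stop with its length along the rail. Axes as the station's: +y runs along the rail to the end stop, +x into the rail.
- read_button (a joint): travel of the green read button in m: 0 up, 0.006 fully down; it springs back up; fully down takes about 5 N. It must go down at least 4.5 mm.
- read_button_top (a point): centre of the top of the green push button, 36 mm across, on a yellow box (74 x 74 mm, 45 mm high) fixed on the bench, to the left or to the right of the station; it is pressed straight down.
- steel_spacer: bystander: a steel spacer of the same size, 40 x 60 x 12 mm, lying on the near left part of the station's plate. Origin at the centre of its underside.
- setting_ring: bystander: a dark steel setting ring, 48 mm across, 16 mm high, lying on the near left corner of the plate. Origin at the centre of its underside.
- plug_gauge: bystander: a plug gauge standing upright on the plate behind the rail, green below and steel above, 22 mm across, 56 mm tall. Origin at the centre of its underside.
- stock_box: bystander: an open cardboard box of spacers with flaps out, about 150 x 130 mm with its flaps, 60 mm high, on the bench on the other side of the station from the button. Origin at the centre of its underside.
- checked_tray: bystander: an empty blue tray 150 x 110 x 35 mm to the left of the station. Origin at the centre of its underside.
- marking_fluid: bystander: a small white bottle with a red cap, 38 mm across, 85 mm tall, to the right of the station. Origin at the centre of its underside.
- tape_roll: bystander: a tape roll lying flat, 90 mm across, 24 mm high, to the right of the station. Origin at the centre of its underside.
Mind the look-alikes: they are no part of the job. Of the things that look like the spacer, the larger one is meant.

How it is judged:
On the way, in this order (a step that is already met when the one before it is completed fails the run):
1. the spacer lies flat against the rail (gap under 2 mm, turned less than 3 degrees from it), still at least 75 mm short of the corner seat (x of spacer in the frame of corner_seat above -0.002 m and angle between the y axis of spacer and the y axis of station, either way round below 0.052 rad and y of spacer in the frame of corner_seat below -0.075 m), for 0.1 s.
2. the spacer sits in the corner pocket, within 2 mm of rail and end stop and turned less than 3 degrees (x of spacer in the frame of corner_seat between -0.002 and 0.002 m and y of spacer in the frame of corner_seat between -0.002 and 0.002 m and z of spacer in the frame of corner_seat between -0.003 and 0.003 m and angle between the y axis of spacer and the y axis of station, either way round below 0.052 rad), for 0.2 s.
3. the read button is pressed fully down (value of joint read_button above 0.0045 m), for 0.05 s.
At the end, for the whole second after the job is handed in: the brass spacer lies at rest flat in the corner pocket, its sides within 2 mm of the rail and of the end stop and turned less than 3 degrees from the rail; the read button has been pressed and is up again; all bystanders within 12 mm of where they stood and upright (all of step 2 and linear speed of spacer below 0.01 m/s and value of joint read_button below 0.0015 m); the robot touches nothing.
It fails at once if the spacer is lifted more than 5 mm off the plate or tipped (z of spacer in the frame of corner_seat above 0.005 m or angle between spacer's own z axis and vertical above 0.2 rad).
It fails at once if the spacer is taken between the fingers (x of the grasp point in the frame of spacer between -0.014 and 0.014 m and y of the grasp point in the frame of spacer between -0.024 and 0.024 m and z of the grasp point in the frame of spacer between -0.05 and 0.025 m and contact force between the fingers and spacer above 0.5 N).
It fails at once if the spacer comes within 70 mm of its seat while more than 8 mm off the rail (y of spacer in the frame of corner_seat above -0.07 m and x of spacer in the frame of corner_seat below -0.008 m).
It fails at once if the button is pressed (over 2 mm) before the spacer is in the corner (value of joint read_button above 0.002 m and horizontal distance between spacer and corner_seat above 0.005 m).
It fails at once if a bystander is moved more than 12 mm or tipped (distance of any of steel_spacer, setting_ring, plug_gauge, stock_box, checked_tray, marking_fluid, tape_roll from where it was at the start of the episode above 0.012 m or angle between any of steel_spacer, setting_ring, plug_gauge, stock_box, checked_tray, marking_fluid, tape_roll's own z axis and vertical above 0.3 rad).
It also fails if it takes over 70 s, if anything falls off the work surface, if the arm or the gripper's body presses on something with over 40 N, if the wrist force passes 120 N, or if a joint passes its speed limit or range.

### The arm

A 7-joint arm with a two-finger parallel gripper is mounted at the origin on the work surface. World frame = base frame: x ahead of the robot, y to its left, z up, the work surface at z = 0. Lengths are in m, angles in rad, forces in N, time in s.
With the tool pointing down it reaches from about 0.425 to 0.95 m from the base axis. Payload 16.7 kg.
Tool frame: the origin (TCP) lies between the finger pads; the fingertips stand tcp_to_tips ahead of it and the grasp point (between the pads) is the TCP (tcp_to_tips is the distance from the TCP to the fingertips, in m); z points along the fingers, y is the line along which they close (so a half turn about z gives the same grasp; the last joint's range is limited). The gripper opens to 94 mm and grips with 3 to 60 N. Pads are 16 mm wide; open, the fingers measure 119 mm over their backs; the gripper's body (75 mm by 177 mm) begins 78 mm behind the grasp point.
Start: joints at [1.008, 0.426, 0.074, 1.606, -0.034, 1.111, -0.067], TCP at [0.271, -0.618, 0.224] pointing down, gripper open.
Joint ranges: [-2.85, 2.85], [-0.5, 2.14], [-1.23, 1.37], [0.21, 2.46], [-1.02, 4.16], [0.16, 2.05], [-2.73, 2.73]. Speed limits (rad/s): [1.89, 1.89, 2.39, 2.39, 3.01, 3.01, 3.01].

### API

Orientations are given as a unit quaternion [x, y, z, w].
In Python, from rig import * gives the robot as it stands.
- The arm moves only by the tool play_rows, never from a script. Its argument "targets" is a list of rows, each a list of 6 numbers: the shift along the tool's x, y, z scaled (see below), then the turn, a rotation vector about the tool's x, y, z scaled (see below). In form: [[x, y, z, rx, ry, rz], ...]. A call has 1 to 12 rows; each row shifts and turns the commanded pose from where the row before left it, along the tool's axes as they then stand; what a row does not reach is not made up. The controller multiplies each number of a shift by 25 mm and each number of a turn by 4 degrees. A row lasts 1/12 s, in which the tool goes at most 41.7 mm and 7.16 degrees, less where a joint would pass 70% of its speed; a pose out of reach is approached as far as the arm can. A call with a number of a shift or a turn outside -1 to 1 is refused whole. A call with a gripper value outside its range is refused whole. "gripper" is the opening, from 0 (shut) to 1 (fully open), set as the call begins (left out, the last holds). The fingers move at their own pace and stop on an object; "newtons" is the grip in N (left out, the last holds). Time passes only in rows, so rows that do not move let the fingers close. It gives the time, the measured TCP pose, the force, the opening and the grip force at its end, in the units of the state.
- sense(): the state, without advancing time (a new reading comes with each control period).
- grab_frame(name): name is "scene" or "top"; returns a dict with "pixels" (400x640x3 uint8, red, green, blue), "z_map" (400x640 float32, m along the optical axis (not along the pixel's ray), 0 where there is no reading), "fx", "fy", "cx", "cy" (pixels), "rvec" (rotation vector, rad) and "tvec" (3), from world to camera coordinates, as OpenCV has them. Camera axes: x right, y down, z forward; pixel columns grow to the right and rows downward; lengths in m; the calibration is good to about 2 mm. A picture is of the moment at which its call begins.
- close_job(): hands the job in; it is judged then, once.
Trained networks look in the newest picture that a camera, given by its name, has taken for a name from the list of things; names that differ only in an ending like _2 or _b are one class to them, and where a whole thing is asked for, a point or a joint stands for the part that bears it (a point fixed in the world has none). Each returns a list of dicts, best first, with "conf" (0 to 1); they miss things now and then, are a little off and sometimes report something else, mostly with a low value. They report only what shows in the picture. A call takes as long as a camera call. They do not tell look-alikes from the thing itself.
- spot_in(camera, name): "xy" ([column, row] in pixels, amid what is visible of it).
- cut_out(camera, name): "region" (400x640 bool, what is visible of it) and "xy" ([column, row] in pixels, amid what is visible of it).
The state is a dict: "t": time; "q": joint angles; "joint_vel": joint speeds; "tau": joint torques, N m; "eef_pos": TCP position; "ee_rot": TCP orientation; "wrist_force": force on the tool from outside, world axes, zero at the start; "torque": the same for the moment, N m; "grip_width": finger opening in m; "gripper_force": force on a finger pad.
Only numpy, scipy, OpenCV 4.12 (cv2) and the standard library are available. Lean on these libraries where they do the work, as an engineer would, in place of code of your own. Each camera call takes 0.05 s, during which the arm holds its last target. There are 200 camera calls.

## Working session

There is one attempt and no reset: what is moved stays moved. The work goes in short steps, Python scripts to look and compute and a tool call to move; the robot and the scene stay as the last step left them, time stands still between calls to the robot, and variables do not carry over. Pictures are saved under pics/ and viewed, at most 10 in all, crops included, and the job is handed in when it is done.

Besides the shell and the picture viewer there is one more tool, called after "Call:" as name(argument=value, ...), one argument or row to a line, values as JSON. play_rows: Moves the arm, as the interface text tells. Shifts and turns lie within -1 to 1; 1 stands for 25 mm of shift or 4 degrees of turn. Its arguments: {"type":"object","properties":{"targets":{"type":"array"},"gripper":{"type":"number"},"newtons":{"type":"number"}},"required":["targets"]}

```bash
mkdir -p pics
cat > h.py <<'E'
from rig import *
import numpy as np, cv2
from scipy.spatial.transform import Rotation as R
def world(f,m=None):
    z=f["z_map"];v,u=np.mgrid[0:400,0:640]
    P=np.stack([(u-f["cx"])/f["fx"]*z,(v-f["cy"])/f["fy"]*z,z],-1)
    return (P-np.array(f["tvec"]).ravel())@R.from_rotvec(np.array(f["rvec"]).ravel()).as_matrix()
def save(f,n): cv2.imwrite("pics/"+n,cv2.cvtColor(f["pixels"],cv2.COLOR_RGB2BGR))
E
python3 - <<'E'
from h import *
for c in("top","scene"):
    f=grab_frame(c);save(f,c+"0.png");W=world(f)
    print(c,f["fx"],f["tvec"],f["rvec"])
    for n in["spacer","steel_spacer","station","read_button","stock_box","setting_ring","plug_gauge","checked_tray","marking_fluid","tape_roll","reader_post","guide_end"]:
        for d in spot_in(c,n)[:3]:
            u,v=[int(round(a)) for a in d["xy"]];print(n,round(d["conf"],2),u,v,W[v,u].round(3))
s=sense();print(s)
E
```

```text
top 396.88468616425314 [-0.02422996  0.58664597  0.8632565 ] [ 2.13717143 -2.11770397  0.22000571]
spacer 0.82 422 202 [ 0.602 -0.274  0.011]
steel_spacer 0.83 265 246 [0.49  0.104 0.025]
station 0.92 304 202 [0.599 0.014 0.011]
read_button 0.8 144 258 [0.457 0.365 0.068]
stock_box 0.74 236 235 [0.514 0.172 0.031]
stock_box 0.58 469 258 [ 0.465 -0.372  0.035]
setting_ring 0.7 234 244 [0.495 0.179 0.013]
setting_ring 0.64 469 259 [ 0.463 -0.372  0.034]
setting_ring 0.41 303 202 [0.599 0.017 0.011]
plug_gauge 0.52 331 165 [ 0.676 -0.049  0.067]
checked_tray 0.64 146 178 [0.656 0.405 0.004]
marking_fluid 0.75 456 202 [ 0.592 -0.338  0.063]
tape_roll 0.69 455 172 [ 0.675 -0.355  0.023]
reader_post 0.91 304 204 [0.593 0.014 0.014]
guide_end 0.9 302 205 [0.591 0.019 0.013]
scene 373.68425614994123 [ 0.54117407 -0.15343865  1.39190461] [ 0.67379908  2.66880924 -1.12298857]
spacer 0.68 328 193 [ 0.55  -0.099  0.021]
steel_spacer 0.48 375 229 [0.502 0.115 0.022]
steel_spacer 0.17 257 160 [ 0.69  -0.417 -0.001]
station 0.95 335 232 [0.61  0.059 0.012]
station 0.24 383 330 [ 0.657  0.391 -0.   
[... 468 characters left out ...]
3, 'q': array([ 1.00748148,  0.42612023,  0.07389726,  1.6059975 , -0.03407887,
        1.11082287, -0.06710308]), 'joint_vel': array([ 0.000331  ,  0.00057582,  0.00047978, -0.00129451, -0.00163801,
       -0.00066486, -0.0003626 ]), 'tau': array([ 5.94648009e-04, -9.35521603e+01,  3.66345540e+00, -4.54546237e+01,
       -4.90647939e-02,  1.30220340e-02,  4.43310932e-05]), 'eef_pos': array([ 0.27138103, -0.61799524,  0.22445432]), 'ee_rot': array([ 9.78675942e-01,  2.05410316e-01, -6.01436852e-06, -4.47185907e-05]), 'wrist_force': array([-0.46606397,  0.37402003, -0.11797698]), 'torque': array([ 0.01380905,  0.00560329, -0.00773245]), 'gripper_force': 0.0, 'grip_width': 0.09411744277984951}
```

View pics/top0.png

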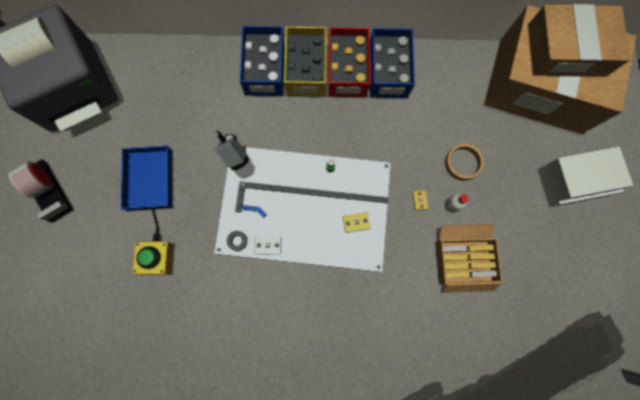

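```bash
python3 - <<'E'
from h import *
f=grab_frame("top")
im=f["pixels"][140:270,200:440]
cv2.imwrite("pics/crop0.png",cv2.cvtColor(cv2.resize(im,None,fx=3.3,fy=3.3,interpolation=cv2.INTER_CUBIC),cv2.COLOR_RGB2BGR))
E
python3 -c "import rig;print([x for x in dir(rig) if x[0]!='_']);print(getattr(rig,'tcp_to_tips',None))"
```

```text
['Unreachable', 'close_job', 'cut_out', 'grab_frame', 'sense', 'spot_in', 'tcp_to_tips']
0.019
```

View pics/crop0.png

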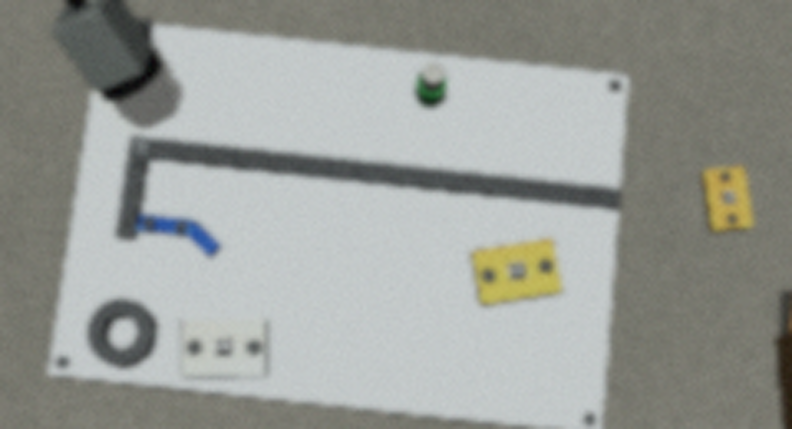

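The brass pieces are: the large plate on the station (356,222), a small look-alike on the bench (421,200), the steel spacer (267,244) and the spacers in the box (470,258). I choose (356,222), since it is the larger one and lies on the bare near-right part of the plate. The crop confirms this: it shows a code square and two hole marks. The rail runs from (388,199) to (241,186), with the stop and blue guide at its left end.

```bash
cat >> h.py <<'E'
def ray(f,uv,z):
    uv=np.atleast_2d(np.asarray(uv,float))
    Rm=R.from_rotvec(np.array(f["rvec"]).ravel()).as_matrix();t=np.array(f["tvec"]).ravel()
    d=np.c_[(uv[:,0]-f["cx"])/f["fx"],(uv[:,1]-f["cy"])/f["fy"],np.ones(len(uv))]@Rm
    C=-Rm.T@t
    return C+d*((z-C[2])/d[:,2])[:,None]
def rect(f,mask,z):
    n,l,st,_=cv2.connectedComponentsWithStats(mask.astype(np.uint8))
    k=1+st[1:,4].argmax();c,_=cv2.findContours((l==k).astype(np.uint8),0,cv2.CHAIN_APPROX_NONE)
    pts=ray(f,c[0][:,0,:],z)[:,:2]
    (x,y),(w,h),a=cv2.minAreaRect((pts*1000).astype(np.float32))
    # centroid by area, and box
    vv,uu=np.nonzero(l==k);cen=ray(f,np.c_[uu,vv],z)[:,:2].mean(0)
    return np.array([x,y])/1000,(w,h),a,cen
def yellow(f,lo,hi):
    hsv=cv2.cvtColor(f["pixels"],cv2.COLOR_RGB2HSV)
    m=(hsv[...,0]>15)&(hsv[...,0]<38)&(hsv[...,1]>90)&(hsv[...,2]>70)
    k=np.zeros_like(m);k[lo[1]:hi[1],lo[0]:hi[0]]=1
    m=(m&k).astype(np.uint8)
    return cv2.morphologyEx(m,cv2.MORPH_CLOSE,np.ones((7,7)))
E
python3 - <<'E'
from h import *
f=grab_frame("top");W=world(f);p=f["pixels"].astype(int)
pl=np.zeros((400,640),np.uint8)
g=p.min(-1)>150;pl[140:280,205:400]=g[140:280,205:400]
pl=cv2.morphologyEx(pl,cv2.MORPH_CLOSE,np.ones((25,25)))
print("plate",rect(f,pl,.012), np.median(W[205:215,300:330,2]))
Y=yellow(f,(330,200),(385,245));print("spacer",rect(f,Y,.024))
# rail: dark pixels on band, front & back edges, subpixel by column profile
gray=p.sum(-1)/3
F=[];B=[]
for u in range(255,385):
    v0=int(186+(u-241)*13/147); col=gray[v0-9:v0+12,u]
    d=np.diff(col);i=d[:10].argmin();j=9+d[9:16].argmax()
    F.append((u,v0-9+j+.5));B.append((u,v0-9+i+.5))
for n,q,z in(("front foot",F,.012),("front top",F,.022),("back",B,.022)):
    w=ray(f,q,z)[:,:2];a,b=np.polyfit(w[:,1],w[:,0],1);r=w[:,0]-a*w[:,1]-b;k=abs(r)<.003
    a,b=np.polyfit(w[k,1],w[k,0],1);print(n,"x=%.4f*y+%.4f"%(a,b),k.sum(),r[k].std())
hsv=cv2.cvtColor(f["pixels"],cv2.COLOR_RGB2HSV)
m=np.zeros((400,640),np.uint8);m[235:285,125:180]=((hsv[...,0]>45)&(hsv[...,0]<85)&(hsv[...,1]>90))[235:285,125:180]
c=rect(f,m,.06);print("button",c); v,u=np.nonzero(m);print("z",np.median(W[v,u],0),W[v,u,2].max())
Yb=yellow(f,(120,230),(185,285));print("box",rect(f,Yb,.045))
print("C",ray(f,[[320,200]],0))
for n,(u,v) in dict(stop=(240,200),guide=(250,208),ring=(236,241),plug=(331,166)).items():print(n,ray(f,[[u,v]],.02))
E
```

```text
plate (array([0.58795074, 0.01363562]), (400.98199462890625, 270.35125732421875), 84.34223175048828, array([0.58140031, 0.01029106])) 0.0124229929701753
spacer (array([ 0.54898846, -0.11049794]), (37.58382034301758, 56.86827087402344), 9.30341911315918, array([ 0.548913  , -0.11050482]))
front foot x=0.0989*y+0.6164 130 0.000780465709127052
front top x=0.0989*y+0.6142 130 0.0007722273933046988
back x=0.0995*y+0.6298 130 0.0007820785943870039
button (array([0.46117502, 0.36363007]), (37.73264694213867, 38.30657196044922), 0.5097423791885376, array([0.4604079 , 0.36428011]))
z [0.45959499 0.36173366 0.06690016] 0.959360754255868
box (array([0.46005032, 0.3612742 ]), (74.43485260009766, 77.13264465332031), 0.4526452124118805, array([0.45926287, 0.35930387]))
C [[ 0.60631163 -0.02473081  0.        ]]
stop [[0.60017458 0.16829649 0.02      ]]
guide [[0.58085816 0.14349736 0.02      ]]
ring [[0.50138892 0.17327551 0.02      ]]
plug [[ 0.68778774 -0.05081075  0.02      ]]
```

Call:
play_rows(
  targets=[
    [0, 0, 0, 0, 0, 0.92],
    [0, 0, 0, 0, 0, 0.92],
    [0, 0, 0, 0, 0, 0.92],
    [0, 0, 0, 0, 0, 0.92],
    [0, 0, 0, 0, 0, 0.92],
    [0, 0, 0, 0, 0, 0.92],
    [0, 0, 0, 0, 0, 0.92],
    [0, 0, 0, 0, 0, 0.9],
    [0, 0, 0, 0, 0, 0],
  ],
  gripper=0.27,
)

```text
t: 2.15
eef_pos: [0.2714, -0.618, 0.2244]
ee_rot: [0.999, -0.051, -0.0, -0.0]
wrist_force: [-0.3, 0.6, 0.4]
grip_width: 0.0371
gripper_force: 0.0
```

```bash
cat >> h.py <<'E'
C0=np.array([.588,.0136]);YAW=np.radians(-5.65)
SX=np.array([np.cos(YAW),np.sin(YAW)]);SY=np.array([-SX[1],SX[0]])
def st(p): d=np.asarray(p)[:2]-C0; return np.array([d@SX*1000+30,d@SY*1000])
def tool():
    s=sense();M=R.from_quat(s["ee_rot"]).as_matrix()
    print("t %.2f tcp st %s z %.1f"%(s["t"],st(s["eef_pos"]).round(1),s["eef_pos"][2]*1000),"ytool deg %.2f"%(np.degrees(np.arctan2(M[1,1],M[0,1]))+5.65),"ztool",M[:,2].round(3),"F",np.round(s["wrist_force"],1),"w %.3f"%s["grip_width"])
E
cat > s.py <<'E'
from h import *
tool()
E
python3 s.py
```

```text
t 2.15 tcp st [-222.9 -659.7] z 224.4 ytool deg -90.19 ztool [-0.  0. -1.] F [-0.3  0.6  0.4] w 0.037
```

Call:
play_rows(
  targets=[
    [0.31, -0.97, 0, 0, 0, 0],
    [0.31, -0.97, 0, 0, 0, 0],
    [0.31, -0.97, 0, 0, 0, 0],
    [0.31, -0.97, 0, 0, 0, 0],
    [0.31, -0.97, 0, 0, 0, 0],
    [0.31, -0.97, 0, 0, 0, 0],
    [0.31, -0.97, 0, 0, 0, 0],
    [0.31, -0.97, 0, 0, 0, 0],
    [0.31, -0.97, 0, 0, 0, 0],
    [0.31, -0.97, 0, 0, 0, 0],
    [0.31, -0.97, 0, 0, 0, 0],
    [0.31, -0.97, 0, 0, 0, 0],
  ],
)

```text
t: 3.15
eef_pos: [0.3929, -0.3365, 0.2247]
ee_rot: [0.999, -0.048, 0.0, 0.0]
wrist_force: [0.2, -1.0, 0.4]
grip_width: 0.0253
gripper_force: 0.0
```

Call:
play_rows(
  targets=[
    [0.31, -0.97, 0, 0, 0, 0],
    [0.31, -0.97, 0, 0, 0, 0],
    [0.31, -0.97, 0, 0, 0, 0],
    [0.31, -0.97, 0, 0, 0, 0],
    [0.31, -0.97, 0, 0, 0, 0],
    [0.31, -0.97, 0, 0, 0, 0],
    [0.31, -0.97, 0, 0, 0, 0],
    [0.31, -0.97, 0, 0, 0, 0],
    [0.31, -0.97, 0, 0, 0, 0],
    [0.31, -0.97, 0, 0, 0, 0],
    [0, 0, 0, 0, 0, 0],
  ],
)

```text
t: 4.07
eef_pos: [0.4953, -0.0993, 0.2248]
ee_rot: [0.999, -0.046, 0.001, -0.001]
wrist_force: [0.9, 0.3, -0.4]
grip_width: 0.0251
gripper_force: 0.0
```

```bash
python3 s.py
```

```text
t 4.07 tcp st [ -51.1 -121.5] z 224.8 ytool deg -89.57 ztool [ 0.001  0.001 -1.   ] F [ 0.9  0.3 -0.4] w 0.025
```

Call:
play_rows(
  targets=[
    [0, 0.2, 0.9, 0, 0, 0.1],
    [0, 0, 0.9, 0, 0, 0],
    [0, 0, 0.9, 0, 0, 0],
    [0, 0, 0.9, 0, 0, 0],
    [0, 0, 0.9, 0, 0, 0],
    [0, 0, 0.9, 0, 0, 0],
    [0, 0, 0.8, 0, 0, 0],
    [0, 0, 0.7, 0, 0, 0],
    [0, 0, 0.4, 0, 0, 0],
    [0, 0, 0.2, 0, 0, 0],
    [0, 0, 0.1, 0, 0, 0],
    [0, 0, 0, 0, 0, 0],
  ],
)

```text
t: 5.07
eef_pos: [0.4933, -0.109, 0.0347]
ee_rot: [0.999, -0.053, 0.0, -0.0]
wrist_force: [-0.0, 0.7, 1.4]
grip_width: 0.0255
gripper_force: 0.0
```

```bash
python3 s.py
python3 - <<'E'
from h import *
f=grab_frame("top");im=f["pixels"][140:270,200:440]
cv2.imwrite("pics/crop1.png",cv2.cvtColor(cv2.resize(im,None,fx=3.3,fy=3.3,interpolation=cv2.INTER_CUBIC),cv2.COLOR_RGB2BGR))
E
```

```text
t 5.07 tcp st [ -52.1 -131.3] z 34.7 ytool deg -90.38 ztool [ 0.  0. -1.] F [-0.   0.7  1.4] w 0.026
```

View pics/crop1.png

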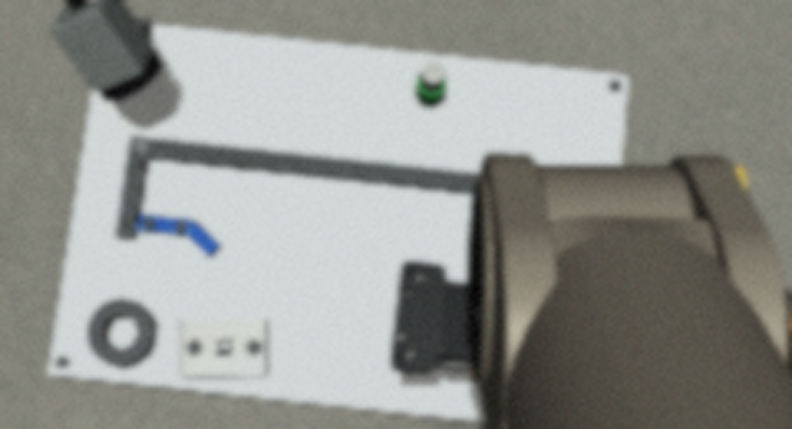

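The arm hides the spacer from the top camera; the gripper body is visible at about (420,320) in the crop. I'll push +x toward the rail, slowly.

Call:
play_rows(
  targets=[
    [0.2, -0.02, 0, 0, 0, -0.1],
    [0.25, -0.02, 0, 0, 0, 0],
    [0.25, -0.02, 0, 0, 0, 0],
    [0.25, -0.02, 0, 0, 0, 0],
    [0.25, 0, 0, 0, 0, 0],
    [0.25, 0, 0, 0, 0, 0],
    [0.25, 0, 0, 0, 0, 0],
    [0.25, 0, 0, 0, 0, 0],
    [0.2, 0, 0, 0, 0, 0],
    [0.2, 0, 0, 0, 0, 0],
    [0.1, 0, 0, 0, 0, 0],
    [0, 0, 0, 0, 0, 0],
  ],
)

```text
t: 6.12
eef_pos: [0.555, -0.1131, 0.0344]
ee_rot: [0.999, -0.049, 0.0, -0.0]
wrist_force: [-0.7, 0.3, 0.4]
grip_width: 0.0256
gripper_force: 0.0
```

```bash
python3 s.py
python3 - <<'E'
from h import *
f=grab_frame("scene");im=f["pixels"][130:280,240:440]
cv2.imwrite("pics/crop2.png",cv2.cvtColor(cv2.resize(im,None,fx=4,fy=4,interpolation=cv2.INTER_CUBIC),cv2.COLOR_RGB2BGR))
E
```

```text
t 6.12 tcp st [   9.7 -129.3] z 34.4 ytool deg -90.01 ztool [ 0.001 -0.    -1.   ] F [-0.7  0.3  0.4] w 0.026
```

View pics/crop2.png

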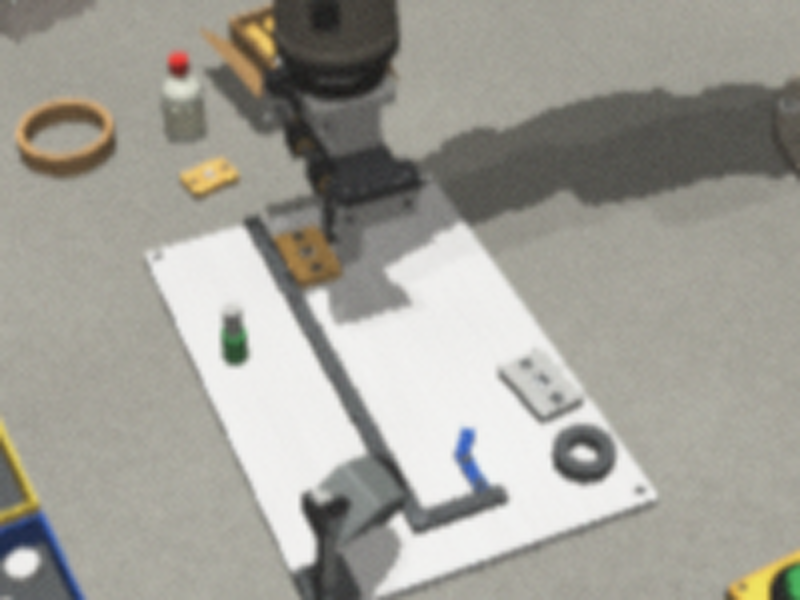

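The scene camera shows the spacer parallel to the rail and almost touching it, at crop (308,255). I'll press it home gently.

Call:
play_rows(
  targets=[
    [0.08, 0, 0, 0, 0, 0],
    [0.08, 0, 0, 0, 0, 0],
    [0.04, 0, 0, 0, 0, 0],
    [0, 0, 0, 0, 0, 0],
  ],
)

```text
t: 6.5
eef_pos: [0.5556, -0.1132, 0.034]
ee_rot: [0.999, -0.049, -0.003, -0.0]
wrist_force: [-20.7, 3.0, 17.4]
grip_width: 0.0253
gripper_force: 10.6
```

```bash
python3 s.py
```

```text
t 6.50 tcp st [  10.2 -129.4] z 34.0 ytool deg -90.02 ztool [-0.007  0.    -1.   ] F [-20.7   3.   17.4] w 0.025
```

Call:
play_rows(
  targets=[
    [0, 0, 0, 0, 0, 0],
    [-0.1, 0, 0, 0, 0, 0],
    [-0.2, 0, 0, 0, 0, 0],
    [-0.6, 0, 0, 0, 0, 0],
    [-0.6, 0, -0.3, 0, 0, 0],
    [0, 0, -0.8, 0, 0, -0.9],
    [0, 0.4, -0.9, 0, 0, -0.9],
    [0, 0.9, -0.9, 0, 0, -0.9],
    [0, 0.9, 0, 0, 0, -0.9],
    [0, 0.9, 0, 0, 0, -0.9],
    [0, 0, 0, 0, 0, -0.9],
    [0, 0, 0, 0, 0, -0.9],
  ],
  gripper=0,
)

```text
t: 7.5
eef_pos: [0.5278, -0.1886, 0.1073]
ee_rot: [0.985, 0.17, 0.001, 0.0]
wrist_force: [1.0, 0.8, -0.3]
grip_width: 0.0001
gripper_force: 0.0
```

Call:
play_rows(
  targets=[
    [0, 0, 0, 0, 0, -0.95],
    [0, 0, 0, 0, 0, -0.95],
    [0, 0, 0, 0, 0, -0.95],
    [0, 0, 0, 0, 0, -0.95],
    [0, 0, 0, 0, 0, -0.95],
    [0, 0, 0, 0, 0, -0.95],
    [0, 0, 0, 0, 0, -0.95],
    [0, 0, 0, 0, 0, -0.95],
    [0, 0, 0, 0, 0, -0.95],
    [0, 0, 0, 0, 0, -0.95],
    [0, 0, 0, 0, 0, -0.95],
    [0, 0, 0, 0, 0, -0.95],
  ],
)

```text
t: 8.5
eef_pos: [0.5278, -0.187, 0.1072]
ee_rot: [0.842, 0.54, 0.0, 0.0]
wrist_force: [0.6, 0.5, -0.1]
grip_width: 0.0005
gripper_force: 0.0
```

```bash
python3 s.py
python3 - <<'E'
from h import *
f=grab_frame("scene");Y=yellow(f,(295,175),(335,205))
c=rect(f,Y,.024);print(c,st(c[0]),st(c[3]))
# rail front top edge check using the scene cam: plug and button too
E
```

```text
t 8.50 tcp st [ -10.1 -205.5] z 107.2 ytool deg -19.02 ztool [ 0.001 -0.    -1.   ] F [ 0.6  0.5 -0.1] w 0.000
(array([ 0.58758704, -0.11221562]), (62.67584991455078, 39.736732482910156), 84.42191314697266, array([ 0.58768651, -0.11187047])) [  41.97576174 -125.24504939] [  42.04077137 -124.89177947]
```

Call:
play_rows(
  targets=[
    [0, 0, 0, 0, 0, -0.95],
    [0, 0, 0, 0, 0, -0.95],
    [0, 0, 0, 0, 0, -0.95],
    [0, 0, 0, 0, 0, -0.95],
    [0, 0, 0, 0, 0, -0.95],
    [0.5, 0.8, 0, 0, 0, 0],
    [0.5, 0.8, 0, 0, 0, 0],
    [0, 0.2, 0, 0, 0.8, 0],
    [0, 0, 0, 0, 0.9, 0],
    [0, 0, 0, 0, 0.8, 0],
    [0, 0, 0, 0, 0, 0],
  ],
)

```text
t: 9.47
eef_pos: [0.5746, -0.1692, 0.1064]
ee_rot: [0.741, 0.665, 0.066, -0.059]
wrist_force: [-0.8, -0.5, 0.2]
grip_width: 0.0008
gripper_force: 0.0
```

```bash
python3 s.py
```

```text
t 9.47 tcp st [  34.6 -183.2] z 106.4 ytool deg -0.52 ztool [ 0.018  0.175 -0.984] F [-0.8 -0.5  0.2] w 0.001
```

Call:
play_rows(
  targets=[
    [-0.14, 0, 0.8, 0, 0, -0.13],
    [-0.14, 0, 0.8, 0, 0, 0],
    [-0.12, 0, 0.7, 0, 0, 0],
    [-0.07, 0, 0.4, 0, 0, 0],
    [-0.02, 0, 0.1, 0, 0, 0],
    [0, 0, 0, 0, 0, 0],
  ],
)

```text
t: 9.97
eef_pos: [0.5749, -0.1661, 0.0357]
ee_rot: [0.736, 0.671, 0.065, -0.058]
wrist_force: [0.7, 0.1, 1.1]
grip_width: 0.0006
gripper_force: 0.0
```

```bash
python3 s.py
```

```text
t 9.97 tcp st [  34.7 -180.1] z 35.7 ytool deg 0.32 ztool [ 0.017  0.172 -0.985] F [0.7 0.1 1.1] w 0.001
```

Call:
play_rows(
  targets=[
    [0.25, 0, 0.044, 0, 0, 0],
    [0.35, 0, 0.062, 0, 0, 0],
    [0.35, 0.01, 0.062, 0, 0, 0],
    [0.35, 0.01, 0.062, 0, 0, 0],
    [0.35, 0.01, 0.062, 0, 0, 0],
    [0.35, 0.01, 0.062, 0, 0, 0],
    [0.35, 0.01, 0.062, 0, 0, 0],
    [0.35, 0.01, 0.062, 0, 0, 0],
    [0.35, 0.01, 0.062, 0, 0, 0],
    [0.2, 0.01, 0.036, 0, 0, 0],
    [0, 0, 0, 0, 0, 0],
  ],
)

```text
t: 10.88
eef_pos: [0.5845, -0.083, 0.0363]
ee_rot: [0.736, 0.671, 0.065, -0.058]
wrist_force: [-2.1, -2.0, 1.1]
grip_width: 0.0002
gripper_force: 0.9
```

```bash
python3 s.py
cat > v.py <<'E'
from h import *
import sys
f=grab_frame("scene");Y=yellow(f,(290,165),(390,270))
c=rect(f,Y,.024);print(c,"centroid st",st(c[3]),"box st",st(c[0]))
im=f["pixels"][160:280,290:450]
if len(sys.argv)>1: cv2.imwrite("pics/"+sys.argv[1],cv2.cvtColor(cv2.resize(im,None,fx=5,fy=5,interpolation=cv2.INTER_CUBIC),cv2.COLOR_RGB2BGR))
E
python3 v.py c3.png
```

```text
t 10.88 tcp st [ 36.1 -96.5] z 36.3 ytool deg 0.39 ztool [ 0.017  0.172 -0.985] F [-2.1 -2.   1.1] w 0.000
(array([ 0.59404639, -0.03662093]), (66.78410339355469, 40.059844970703125), 85.64395904541016, array([ 0.59497472, -0.03568004])) centroid st [ 41.79251998 -48.35396481] box st [ 40.96133187 -49.38167839]
```

View pics/c3.png

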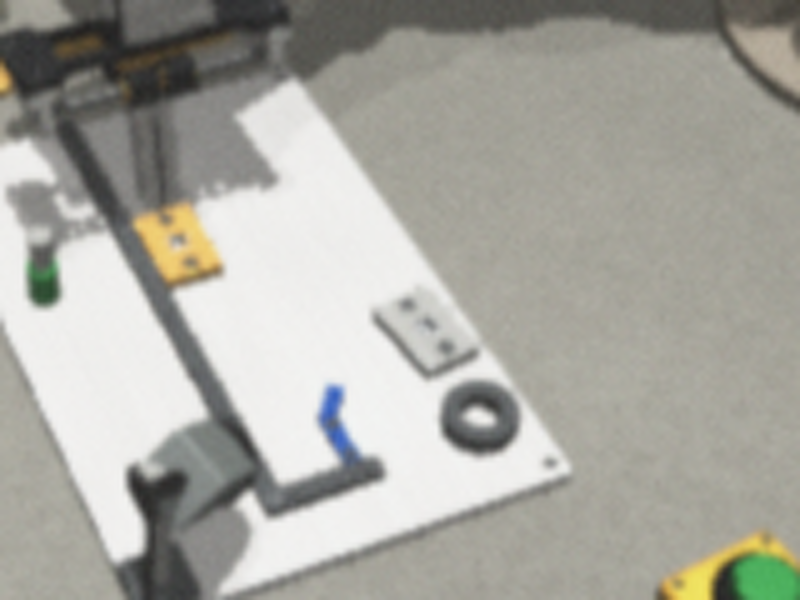

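The spacer is still flush with the rail, at crop (178,243), and the way into the guide is clear. I'll continue.

Call:
play_rows(
  targets=[
    [0.25, 0.01, 0.05, 0, 0, 0],
    [0.35, 0.01, 0.068, 0, 0, 0],
    [0.35, 0.01, 0.068, 0, 0, 0],
    [0.35, 0.01, 0.068, 0, 0, 0],
    [0.35, 0.01, 0.068, 0, 0, 0],
    [0.35, 0.01, 0.068, 0, 0, 0],
    [0.35, 0.01, 0.068, 0, 0, 0],
    [0.35, 0.01, 0.068, 0, 0, 0],
    [0.35, 0.01, 0.068, 0, 0, 0],
    [0.2, 0.01, 0.036, 0, 0, 0],
    [0, 0, 0, 0, 0, 0],
  ],
)

```text
t: 11.85
eef_pos: [0.5947, -0.0011, 0.0347]
ee_rot: [0.736, 0.671, 0.065, -0.058]
wrist_force: [-0.1, -1.2, 1.1]
grip_width: 0.0003
gripper_force: 0.7
```

```bash
python3 s.py;python3 v.py
```

```text
t 11.85 tcp st [ 38.1 -13.9] z 34.7 ytool deg 0.37 ztool [ 0.017  0.173 -0.985] F [-0.1 -1.2  1.1] w 0.000
(array([0.60349115, 0.04511208]), (65.71566009521484, 38.534847259521484), 84.45916748046875, array([0.60359392, 0.04617759])) centroid st [42.31085832 33.95456776] box st [42.31348425 32.88411826]
```

Call:
play_rows(
  targets=[
    [0.25, 0, 0.044, 0, 0, 0],
    [0.35, 0.01, 0.062, 0, 0, 0],
    [0.35, 0, 0.062, 0, 0, 0],
    [0.35, 0.01, 0.062, 0, 0, 0],
    [0.35, 0, 0.062, 0, 0, 0],
    [0.35, 0.01, 0.062, 0, 0, 0],
    [0.35, 0, 0.062, 0, 0, 0],
    [0.35, 0.01, 0.062, 0, 0, 0],
    [0.25, 0, 0.044, 0, 0, 0],
    [0.15, 0, 0.026, 0, 0, 0],
    [0, 0, 0, 0, 0, 0],
  ],
)

```text
t: 12.82
eef_pos: [0.6029, 0.0769, 0.0345]
ee_rot: [0.736, 0.671, 0.065, -0.058]
wrist_force: [-1.0, -0.7, 0.4]
grip_width: 0.0007
gripper_force: 0.4
```

```bash
python3 s.py;python3 v.py c4.png
```

```text
t 12.82 tcp st [38.6 64.4] z 34.5 ytool deg 0.35 ztool [ 0.017  0.173 -0.985] F [-1.  -0.7  0.4] w 0.001
(array([0.6112182 , 0.12308155]), (64.57604217529297, 41.22455596923828), 83.86058044433594, array([0.61122243, 0.12428159])) centroid st [ 42.21286247 112.43016503] box st [ 42.32679571 111.23553781]
```

View pics/c4.png

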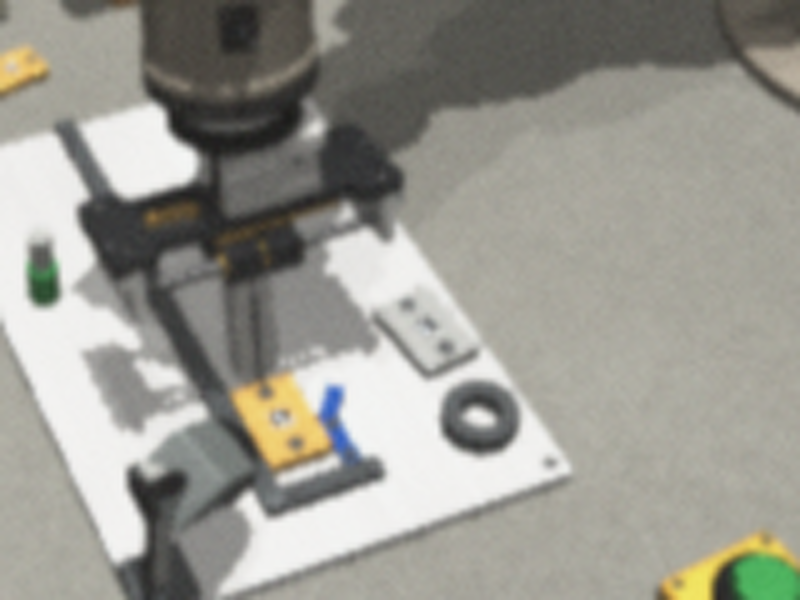

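The spacer is in the guide, at crop (283,420), about 15 mm short of the stop. The reader, at (200,460), is clear of the gripper. I'll creep forward with a slight bias toward the rail.

Call:
play_rows(
  targets=[
    [0.12, 0.01, 0.02, 0, 0, 0],
    [0.12, 0.01, 0.02, 0, 0, 0],
    [0.12, 0.01, 0.02, 0, 0, 0],
    [0.08, 0.01, 0.014, 0, 0, 0],
    [0.08, 0.01, 0.014, 0, 0, 0],
    [0, 0, 0, 0, 0, 0],
  ],
)

```text
t: 13.37
eef_pos: [0.6048, 0.0875, 0.0342]
ee_rot: [0.737, 0.671, 0.064, -0.058]
wrist_force: [-6.1, -9.0, 6.4]
grip_width: -0.0
gripper_force: 4.9
```

```bash
python3 s.py;python3 v.py
```

```text
t 13.37 tcp st [39.4 75.2] z 34.2 ytool deg 0.26 ztool [ 0.016  0.171 -0.985] F [-6.1 -9.   6.4] w -0.000
(array([0.61231036, 0.1333651 ]), (63.798912048339844, 41.20981216430664), 84.57811737060547, array([0.61195648, 0.13416084])) centroid st [ 41.97072004 122.33368887] box st [ 42.40122376 121.57665033]
```

Call:
play_rows(
  targets=[
    [0.05, 0.04, 0.008, 0, 0, 0],
    [0.04, 0.04, 0.008, 0, 0, 0],
    [0, 0, 0, 0, 0, 0],
    [0, 0, 0, 0, 0, 0],
  ],
)

```text
t: 13.75
eef_pos: [0.6073, 0.0902, 0.0341]
ee_rot: [0.737, 0.671, 0.064, -0.058]
wrist_force: [-3.1, -4.8, 0.7]
grip_width: 0.0005
gripper_force: 2.6
```

```bash
python3 s.py;python3 v.py
```

```text
t 13.75 tcp st [41.7 78.1] z 34.1 ytool deg 0.27 ztool [ 0.017  0.172 -0.985] F [-3.1 -4.8  0.7] w 0.001
(array([0.61251343, 0.13505566]), (62.51443862915039, 41.22677993774414), 83.71375274658203, array([0.61228247, 0.13629656])) centroid st [ 42.0848551  124.49112969] box st [ 42.43686259 123.27899627]
```

Call:
play_rows(
  targets=[
    [0.06, -0.02, 0.01, 0, 0, 0],
    [0.06, 0, 0.01, 0, 0, 0],
    [0.04, 0, 0.008, 0, 0, 0],
    [0, 0, 0, 0, 0, 0],
    [0, 0, 0, 0, 0, 0],
  ],
)

```text
t: 14.22
eef_pos: [0.6073, 0.0908, 0.034]
ee_rot: [0.738, 0.67, 0.063, -0.057]
wrist_force: [-5.6, -21.3, 8.2]
grip_width: 0.0006
gripper_force: 10.8
```

```bash
python3 s.py;python3 v.py
```

```text
t 14.22 tcp st [41.6 78.7] z 34.0 ytool deg 0.13 ztool [ 0.016  0.168 -0.986] F [ -5.6 -21.3   8.2] w 0.001
(array([0.6124884, 0.1351562]), (62.67753219604492, 41.21357345581055), 84.42193603515625, array([0.61218865, 0.13601595])) centroid st [ 42.01912148 124.20264119] box st [ 42.40206143 123.3765843 ]
```

Call:
play_rows(
  targets=[
    [-0.08, 0, -0.014, 0, 0, 0],
    [-0.2, 0, -0.035, 0, 0, 0],
    [-0.5, 0, -0.09, 0, 0, 0],
    [-0.7, 0, -0.12, 0, 0, 0],
    [-0.2, -0.2, -0.6, 0, 0, 0],
    [0.14, -0.7, -0.8, 0, 0, 0],
    [0.14, -0.8, -0.8, 0, 0, 0],
    [0.14, -0.8, -0.8, 0, 0, 0],
    [0.14, -0.8, -0.8, 0, 0, 0],
    [0.14, -0.8, -0.8, 0, -0.8, 0],
    [0, -0.8, 0, 0, -0.9, 0],
    [0, 0, 0, 0, -0.8, 0],
  ],
)

```text
t: 15.27
eef_pos: [0.4794, 0.0606, 0.1512]
ee_rot: [0.74, 0.673, 0.0, 0.003]
wrist_force: [0.5, -0.0, -0.6]
grip_width: 0.0004
gripper_force: 0.0
```

```bash
python3 s.py
python3 - <<'E'
from h import *
f=grab_frame("top");p=f["pixels"]
Y=yellow(f,(238,180),(275,220));c=rect(f,Y,.024);print(c,st(c[3]),st(c[0]))
im=p[170:255,200:310];cv2.imwrite("pics/c5.png",cv2.cvtColor(cv2.resize(im,None,fx=7,fy=7,interpolation=cv2.INTER_CUBIC),cv2.COLOR_RGB2BGR))
E
```

```text
t 15.27 tcp st [-82.7  36.1] z 151.2 ytool deg 0.27 ztool [ 0.004 -0.004 -1.   ] F [ 0.5 -0.  -0.6] w 0.000Traceback (most recent call last):
  File "<stdin>", line 3, in <module>
  File "h.py", line 17, in rect
    k=1+st[1:,4].argmax();c,_=cv2.findContours((l==k).astype(np.uint8),0,cv2.CHAIN_APPROX_NONE)
        ~~~~~~~~~~~~~~~^^
ValueError: attempt to get argmax of an empty sequence
```

```bash
python3 v.py c5.png
```

```text
(array([0.61227228, 0.13737704]), (57.95240020751953, 40.23897171020508), 83.7137451171875, array([0.61245174, 0.13804   ])) centroid st [ 42.08166454 126.24276136] box st [ 41.96834114 125.56535777]
```

View pics/c5.png

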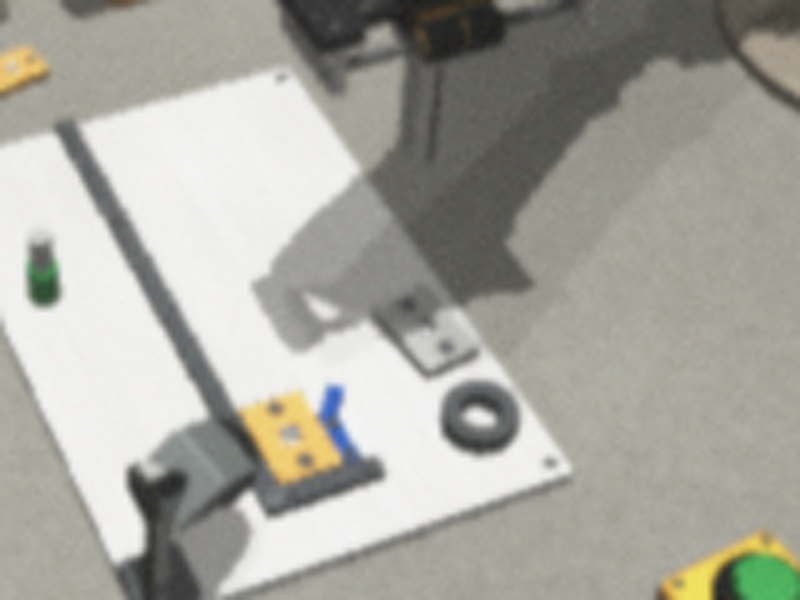

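The spacer sits in the corner at crop (293,437), flush with rail and stop, and the bystanders have not moved. Next is the button.

Call:
play_rows(
  targets=[
    [0.99, -0.16, 0, 0, 0, 0],
    [0.99, -0.16, 0, 0, 0, 0],
    [0.99, -0.16, 0, 0, 0, 0],
    [0.99, -0.16, 0, 0, 0, 0],
    [0.99, -0.16, 0, 0, 0, 0],
    [0.99, -0.16, 0, 0, 0, 0],
    [0.99, -0.16, 0, 0, 0, 0],
    [0.99, -0.16, 0, 0, 0, 0],
    [0.99, -0.16, 0, 0, 0, 0],
    [0.99, -0.16, 0, 0, 0, 0],
    [0.99, -0.16, 0, 0, 0, 0],
    [0.99, -0.16, 0, 0, 0, 0],
  ],
)

```text
t: 16.37
eef_pos: [0.4618, 0.3623, 0.149]
ee_rot: [0.74, 0.673, 0.0, -0.001]
wrist_force: [0.7, -0.5, -0.5]
grip_width: 0.0005
gripper_force: 0.0
```

Call:
play_rows(
  targets=[
    [0, 0, 0.5, 0, 0, 0],
    [0, 0, 0.7, 0, 0, 0],
    [0, 0, 0.7, 0, 0, 0],
    [0, 0, 0.3, 0, 0, 0],
    [0, 0, 0, 0, 0, 0],
  ],
)

```text
t: 16.78
eef_pos: [0.4611, 0.3602, 0.0925]
ee_rot: [0.74, 0.673, -0.001, -0.0]
wrist_force: [-1.0, -0.6, -0.4]
grip_width: 0.0004
gripper_force: 0.0
```

Call:
play_rows(
  targets=[
    [0.06, 0, 0.15, 0, 0, 0],
    [0, 0, 0.1, 0, 0, 0],
    [0, 0, 0.1, 0, 0, 0],
    [0, 0, 0, 0, 0, 0],
  ],
)

```text
t: 17.12
eef_pos: [0.4618, 0.3633, 0.0861]
ee_rot: [0.739, 0.673, 0.001, 0.001]
wrist_force: [0.8, -0.2, 1.7]
grip_width: 0.0004
gripper_force: 0.7
```

Call:
play_rows(
  targets=[
    [0, 0, 0.1, 0, 0, 0],
    [0, 0, 0.1, 0, 0, 0],
    [0, 0, 0.1, 0, 0, 0],
    [0, 0, 0, 0, 0, 0],
  ],
)

```text
t: 17.45
eef_pos: [0.462, 0.3635, 0.0798]
ee_rot: [0.739, 0.673, 0.001, 0.001]
wrist_force: [-4.8, -6.2, 27.1]
grip_width: 0.0001
gripper_force: 13.5
```

Call:
play_rows(
  targets=[
    [0, 0, 0, 0, 0, 0],
    [0, 0, -0.2, 0, 0, 0],
    [0, 0, -0.5, 0, 0, 0],
    [0, 0, -0.9, 0, 0, 0],
    [0, 0, -0.9, 0, 0, 0],
    [0, 0, -0.9, 0, 0, 0],
    [0, 0, -0.9, 0, 0, 0],
    [0, 0, 0, 0, 0, 0],
    [0, 0, 0, 0, 0, 0],
  ],
)

```text
t: 18.2
eef_pos: [0.4617, 0.3635, 0.1874]
ee_rot: [0.739, 0.673, 0.002, 0.001]
wrist_force: [0.3, -0.2, 0.4]
grip_width: 0.0002
gripper_force: 0.0
```

```bash
python3 s.py
python3 - <<'E'
from h import *
f=grab_frame("top");Y=yellow(f,(238,180),(280,222))
try:
    c=rect(f,Y,.024);print(c,st(c[3]))
except ValueError: print("hidden")
im=f["pixels"][130:290,120:400];cv2.imwrite("pics/c6.png",cv2.cvtColor(cv2.resize(im,None,fx=2.8,fy=2.8,interpolation=cv2.INTER_CUBIC),cv2.COLOR_RGB2BGR))
E
python3 v.py
```

```text
t 18.20 tcp st [-130.1  335.8] z 187.4 ytool deg 0.30 ztool [ 0.003  0.001 -1.   ] F [ 0.3 -0.2  0.4] w 0.000
(array([0.60954169, 0.13276645]), (60.53949737548828, 41.16413497924805), 84.5573501586914, array([0.60957282, 0.13284902])) [ 39.72779282 120.79356412]
(array([0.61227228, 0.13737704]), (57.95240020751953, 40.23897171020508), 83.7137451171875, array([0.61245174, 0.13804   ])) centroid st [ 42.08166454 126.24276136] box st [ 41.96834114 125.56535777]
```

View pics/c6.png

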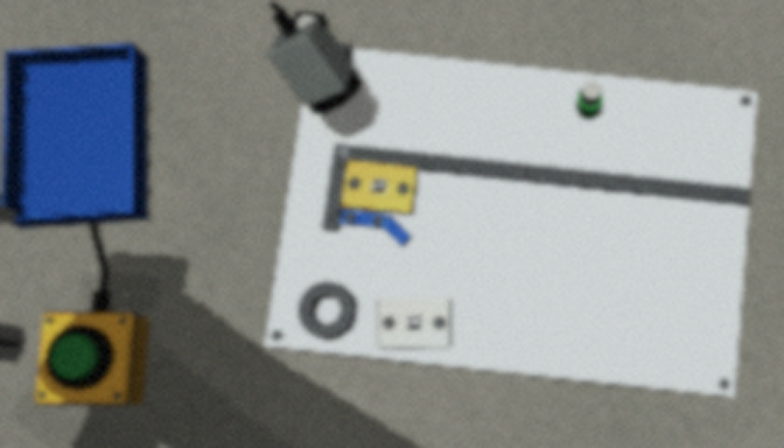

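The top camera shows the spacer snug in the corner at crop (378,187). It measures (39.7, 120.8) mm against a nominal (40, 120). The button at (78,357) is up, the arm is clear, and the bystanders are where they were. I'll hand in.

```bash
python3 -c "from rig import *;print(close_job())"
```

```text
the job is handed in; nothing more can be done
None
```

The job is handed in: the brass spacer sits in the corner pocket against rail and end stop, the read button was pressed fully and is back up, and no bystander moved in the camera pictures; the judge's verdict was not shown.

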